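# Fold back the bifold dust cover of the blue bearing tray

### The arm

A 6-joint arm with a two-finger parallel gripper is mounted at the origin on the work surface. World frame = base frame: x ahead of the robot, y to its left, z up, the work surface at z = 0. Lengths are in m, angles in rad, forces in N, time in s.
With the tool pointing down it reaches from about 0.375 to 0.975 m from the base axis. Payload 3.8 kg.
Tool frame: the origin (TCP) lies at the very end of the fingers, on their centre line; the grasp point (between the pads) lies 19 mm behind it; z points along the fingers, y is the line along which they close (so a half turn about z gives the same grasp; the last joint's range is limited). The gripper opens to 85 mm and grips with 20 to 120 N. Pads are 22 mm wide; open, the fingers measure 114 mm over their backs; the gripper's body (76 mm by 85 mm) begins 54 mm behind the grasp point. The pads swing forward as they close: fully open they stand 13 mm farther back than shut.
Start: joints at [1.205, 0.264, 1.604, -0, 1.274, -0.037], TCP at [0.218, 0.639, 0.231] pointing down, gripper open.
Joint ranges: [-2.63, 2.63], [-0.94, 2.18], [0.31, 2.57], [-1.31, 4.45], [0, 2.66], [-2.55, 2.55]. Speed limits (rad/s): [2.57, 2.57, 3.14, 3.14, 3.14, 3.14].

### API

Orientations are given as a rotation vector (axis times angle).
In Python, from workcell import * gives the robot as it stands.
- The arm moves only by the shell command python3 -m crank 'ROWS' [OPENING] [FORCE]. ROWS is JSON, a list that holds one entry, the list of rows, each a list of 6 numbers: the shift along the tool's x, y, z in cm, then the turn, a rotation vector about the tool's x, y, z in rad. In form: [[[dx, dy, dz, ax, ay, az], ...]]. A call has 1 to 8 rows; each row shifts and turns the commanded pose from where the row before left it, along the tool's axes as they then stand; what a row does not reach is not made up. A row lasts 1/12 s, in which the tool goes at most 41.7 mm and 7.16 degrees, less where a joint would pass 70% of its speed; a pose out of reach is approached as far as the arm can. A call with a gripper value outside its range is refused whole. OPENING is the finger opening in cm, from 0 to 8.54, set as the call begins (- or left out, the last holds). The fingers move at their own pace and stop on an object; FORCE is the grip in N (left out, the last holds). Time passes only in rows, so rows that do not move let the fingers close. It gives the time, the measured TCP pose, the force, the opening and the grip force at its end, in the units of the state.
- read_state(): the state, without advancing time (a new reading comes with each control period).
- read_camera(name): name is "scene" or "top" or "wrist"; returns the picture (400x640x3 uint8, blue, green, red); there is no depth.
- camera_model(name): a dict with "camera_matrix" (3x3 intrinsics, pixels), "k1" (the pictures are not rectified: a ray, as slopes to the right and down, at radius r is drawn at 1 + k1 r^2 times it, then the intrinsics apply), "R" (3x3) and "t" (3): a world point X has camera coordinates R X + t. Camera axes: x right, y down, z forward; pixel columns grow to the right and rows downward; lengths in m; the calibration is good to about 2 mm. A picture is of the moment at which its call begins: read the wrist's pose just before it. camera_model takes no time and is no camera call; for the wrist camera it gives the pose at the moment of the call.
- finish_job(): hands the job in; it is judged then, once.
The state is a dict: "time": time; "q": joint angles; "joint_vel": joint speeds; "joint_torque": joint torques, N m; "tool_pos": TCP position; "tcp_rot": TCP orientation; "wrist_force": force on the tool from outside, world axes, zero at the start; "torque": the same for the moment, N m; "width": opening from 0.0 (shut) to 1.0 (fully open); "grip_force": force on a finger pad.
Only numpy, scipy, OpenCV 4.12 (cv2) and the standard library are available. Lean on these libraries where they do the work, as an engineer would, in place of code of your own. Each camera call takes 0.05 s, during which the arm holds its last target. There are 200 camera calls.

### The job

The fitter needs bearings from the blue tray on the bench: push the front edge of its two-panel dust cover back along the tray, by the red bar, until the two panels stand folded flat against each other over the hinge at the back, and leave it so. Leave the yellow tray's cover as it is.

Things in the scene. Friction and masses are not known exactly. Their poses are not given: they have to be found in the camera images.
- blue_cover (a joint): Angle of both panels of the blue cover above level, rad: 0 = both level (shut), 1.57 = stop: upright, flat together (folded). Starts at 0.5 to 0.85. Two panels, each 115 long, 120 wide, 5 thick: the back one hinged to the tray's back rim, the front one to its other edge; the front edge runs along the rims, 230 x cos(angle) mm ahead of the hinge. Stiff: stays where left.
- blue_bar (a point): Middle of the red push bar on the blue front panel: 14 mm thick, 90 long, along its y (across the tray), 34 mm out from the panel's inner face, 30 mm up from its front edge. Its height is about 105 mm at first, 90 when folded, then 34 mm short of the hinge line. Pushed level towards the hinge (4 to 10 N) it raises the ridge (to 180 mm) and folds the cover.
- blue_hinge (a point): Middle of the blue cover's hinge line on the blue tray's back rim, 60 mm above the bench; fixed. Its x axis is level and points from the tray's front to its back: the direction to push in; y is along the hinge. The tray is 240 x 128 mm, 56 mm high, open on top, screwed to the bench; its front rim lies 235 mm before the hinge.
- yellow_bar (a point): Middle of the same red bar on the yellow tray's cover, alike but for its colour, beside the blue one on its left or right, 280 to 480 mm between their middles. To be left as it is.

How it is judged:
At the end, for the whole second after the job is handed in: The blue cover is at rest with its hinge angle above 1.48 rad (85 degrees: its two panels within about 10 degrees of lying flat together, the front edge within 20 mm of the hinge), and the yellow cover's bar is within 20 mm of where it started (value of joint blue_cover above 1.48 rad and distance of yellow_bar from where it was at the start of the episode below 0.02 m and velocity of joint blue_cover between -0.05 and 0.05 rad/s); the robot touches nothing.
It fails at once if the yellow tray's cover is moved (its bar by more than 20 mm) (distance of yellow_bar from where it was at the start of the episode above 0.02 m).
It also fails if it takes over 32 s, if anything falls off the work surface, if the arm or the gripper's body presses on something with over 40 N, if the wrist force passes 120 N, or if a joint passes its speed limit or range.

## Working session

There is one attempt and no reset: what is moved stays moved. The work goes in short steps, Python scripts to look and compute and a shell command to move; the robot and the scene stay as the last step left them, time stands still between calls to the robot, and variables do not carry over. Pictures are saved under pics/ and viewed, at most 10 in all, crops included, and the job is handed in when it is done.

```bash
mkdir -p pics
python3 - <<'E'
from workcell import *
import cv2,numpy as np
s=read_state();print(s['time'],s['tool_pos'],s['tcp_rot'])
for n in ['scene','top']:
    im=read_camera(n);cv2.imwrite(f'pics/{n}.png',im)
    m=camera_model(n);print(n,m)
E
```

```text
0.0 [0.21769799 0.63814915 0.22994657] [-0.51412625 -3.09877552  0.00346388]
scene {'camera_matrix': array([[387.33501743,   0.        , 313.78471008],
       [  0.        , 387.33501743, 194.91785206],
       [  0.        ,   0.        ,   1.        ]]), 'k1': -0.016069708757755513, 'R': array([[ 0.82348378,  0.56695205,  0.02097223],
       [ 0.40808233, -0.56623895, -0.71613006],
       [-0.39413611,  0.59827989, -0.69765171]]), 't': array([-0.47737741, -0.16830651,  0.99443135])}
top {'camera_matrix': array([[371.06995832,   0.        , 320.83064394],
       [  0.        , 371.06995832, 200.96205591],
       [  0.        ,   0.        ,   1.        ]]), 'k1': -0.036677297340894414, 'R': array([[-0.02907509, -0.99912218, -0.030158  ],
       [-0.98373814,  0.03395106, -0.17637065],
       [ 0.17723972,  0.02453958, -0.98386172]]), 't': array([0.01589459, 0.59118046, 0.72547481])}
```

View pics/scene.png

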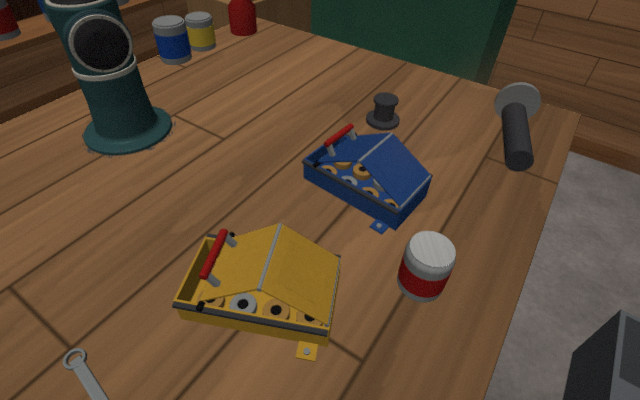

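View pics/top.png

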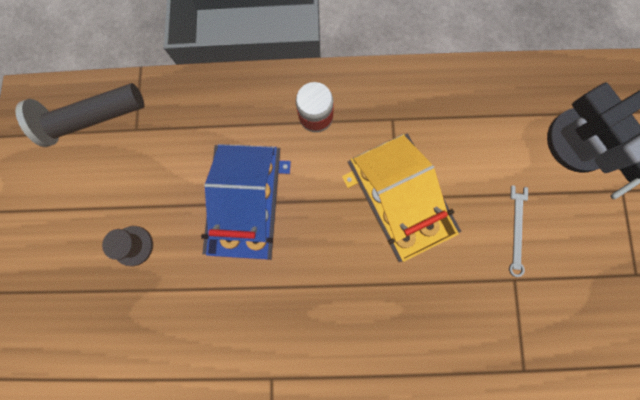

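The top view shows the blue tray at left, with its red bar near (232,234), front rim around (204..270,257) and hinge at the top near (214..279,147). The yellow tray is on the right, with its bar at (427,223).

```bash
cat > h.py <<'E'
from workcell import *
import cv2,numpy as np
def ray(m,p):
    K=m['camera_matrix'];d=np.array([(p[0]-K[0,2])/K[0,0],(p[1]-K[1,2])/K[1,1]])
    u=d.copy()
    for _ in range(10): u=d/(1+m['k1']*(u@u))
    R=m['R'];return -R.T@m['t'],R.T@np.array([u[0],u[1],1])
def plane(m,p,z):
    c,d=ray(m,p);return c+d*(z-c[2])/d[2]
def tri(m1,p1,m2,p2):
    A=np.zeros((3,3));b=np.zeros(3)
    for m,p in((m1,p1),(m2,p2)):
        c,d=ray(m,p);d=d/np.linalg.norm(d);P=np.eye(3)-np.outer(d,d);A+=P;b+=P@c
    return np.linalg.solve(A,b)
def bars(im):
    h=cv2.cvtColor(im,cv2.COLOR_BGR2HSV)
    m=cv2.inRange(h,(0,170,90),(6,255,255))|cv2.inRange(h,(174,170,90),(180,255,255))
    o=[]
    for c in cv2.findContours(m,0,1)[0]:
        if cv2.contourArea(c)<60: continue
        (x,y),(w,hh),a=cv2.minAreaRect(c)
        B=cv2.boxPoints(((x,y),(w,hh),a));e=[np.linalg.norm(B[1]-B[0]),np.linalg.norm(B[2]-B[1])]
        E=((B[0]+B[1])/2,(B[2]+B[3])/2) if e[0]<e[1] else ((B[1]+B[2])/2,(B[3]+B[0])/2)
        o.append(((x,y),w,hh,sorted(E,key=lambda q:q[0])))
    return o
E
python3 - <<'E'
from h import *
S=bars(cv2.imread('pics/scene.png'));T=bars(cv2.imread('pics/top.png'))
for n,L in(('s',S),('t',T)):
    for b in L: print(n,np.round(b[0]),round(b[1]),round(b[2]),np.round(b[3]).tolist())
ms,mt=camera_model('scene'),camera_model('top')
near=lambda L,p:min(L,key=lambda b:np.hypot(b[0][0]-p[0],b[0][1]-p[1]))
for n,p,q in(('blue',(340,135),(232,234)),('yellow',(215,254),(427,223))):
    a,b=near(S,p),near(T,q);print(n,tri(ms,a[0],mt,b[0]).round(4),'ends', [plane(mt,e,.105).round(3) for e in b[3]])
im=cv2.imread('pics/top.png');h=cv2.cvtColor(im,cv2.COLOR_BGR2HSV)
m=cv2.inRange(h,(105,120,40),(125,255,255));m=cv2.morphologyEx(m,cv2.MORPH_CLOSE,np.ones((9,9)))
for n,p,z in(('fl',(204,256),.056),('fr',(270,259),.056),('hl',(215,147),.06),('hr',(279,149),.06)):print(n,plane(mt,p,z).round(4))
c=im[130:275,185:300];cv2.imwrite('pics/c.png',cv2.resize(c,None,fx=4,fy=4,interpolation=2))
E
```

```text
s [213. 252.] 7 53 [[201.0, 276.0], [224.0, 229.0]]
s [339. 134.] 5 32 [[326.0, 143.0], [352.0, 124.0]]
s [236.  10.] 19 14 [[236.0, 0.0], [236.0, 19.0]]
t [232. 233.] 45 6 [[209.0, 232.0], [254.0, 235.0]]
t [426. 223.] 6 45 [[405.0, 233.0], [446.0, 213.0]]
blue [0.5237 0.1702 0.109 ] ends [array([0.528, 0.216, 0.105]), array([0.52 , 0.127, 0.105])]
yellow [ 0.5319 -0.2042  0.1078] ends [array([ 0.514, -0.164,  0.105]), array([ 0.551, -0.245,  0.105])]
fl [0.4838 0.2414 0.056 ]
fr [0.474  0.1044 0.056 ]
hl [0.7164 0.2222 0.06  ]
hr [0.7062 0.0832 0.06  ]
```

View pics/c.png

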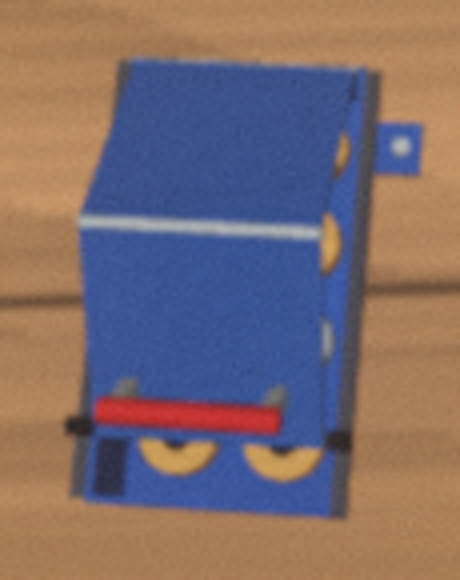

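```bash
cat > d.py <<'E'
from h import *
import sys
from scipy.spatial.transform import Rotation as Ro
# usage: d.py along side z tilt ; along = mm from bar centre start in push dir
a,sd,z,t=map(float,sys.argv[1:])
u=np.array([.996,-.088,0]);v=np.array([.088,.996,0])
P=np.array([.5237,.1702,0])+u*a/1e3+v*sd/1e3;P[2]=z/1e3
R=Ro.from_matrix(np.column_stack([-u,v,[0,0,-1]]))*Ro.from_rotvec([0,-t,0])
s=read_state();C=Ro.from_rotvec(s['tcp_rot']);d=s['tool_pos']-np.array([.5237,.1702,0])
print('t',round(s['time'],2),'along',round(d@u*1e3,1),'side',round(d@v*1e3,1),'z',round(d[2]*1e3,1),'F',np.round(s['wrist_force'],1),'w',round(s['width'],2))
print('tool cm',(C.inv().apply(P-s['tool_pos'])*100).round(2),'turn',(C.inv()*R).as_rotvec().round(3))
E
python3 -m crank '[[[-2.74,-2.56,0,0,0,0],[-2.74,-2.56,0,0,0,0],[-2.74,-2.56,0,0,0,0],[-2.74,-2.56,0,0,0,0],[-2.74,-2.56,0,0,0,0],[-2.74,-2.56,0,0,0,0],[-2.74,-2.56,0,0,0,0]]]' 0 30
python3 -m crank '[[[-2.74,-2.56,0,0,0,0],[-2.74,-2.56,0,0,0,0],[-2.74,-2.56,0,0,0,0],[-2.74,-2.56,0,0,0,0],[-2.74,-2.56,0,0,0,0],[-2.74,-2.56,0,0,0,0],[-2.74,-2.56,0,0,0,0],[0,0,0,0,0,0]]]'
python3 d.py -60 0 230 0.3
```

```text
time: 0.68
tool_pos: [0.3418, 0.4054, 0.2307]
tcp_rot: [-0.513, -3.099, 0.001]
wrist_force: [-0.6, 0.4, 0.7]
width: 0.008
grip_force: 0.0
time: 1.35
tool_pos: [0.4675, 0.1704, 0.231]
tcp_rot: [0.522, 3.096, -0.005]
wrist_force: [0.0, 0.6, -0.8]
width: 0.001
grip_force: 0.0
t 1.35 along -56.0 side -4.7 z 231.0 F [ 0.   0.6 -0.8] w 0.0
tool cm [0.51 0.36 0.1 ] turn [-0.04  -0.297 -0.244]
```

```bash
python3 -m crank '[[[0.5,0.4,0,0,0,-0.12],[0,0,0,0,0,-0.12],[0,0,0,0,-0.1,0],[0,0,0,0,-0.1,0],[0,0,0,0,-0.1,0],[0,0,0,0,0,0]]]'
python3 d.py -60 0 82 0.3
```

```text
time: 1.85
tool_pos: [0.4576, 0.1807, 0.2283]
tcp_rot: [0.123, 2.841, -0.021]
wrist_force: [-0.8, 0.5, -0.6]
width: -0.002
grip_force: 0.0
t 1.85 along -66.8 side 4.7 z 228.3 F [-0.8  0.5 -0.6] w -0.0
tool cm [ 3.64 -0.44 14.18] turn [-0.002 -0.002  0.002]
```

```bash
python3 -m crank '[[[0.6,-0.06,2.36,0,0,0],[0.6,-0.06,2.36,0,0,0],[0.6,-0.06,2.36,0,0,0],[0.6,-0.06,2.36,0,0,0],[0.6,-0.06,2.36,0,0,0],[0.6,-0.06,2.36,0,0,0],[0,0,0,0,0,0],[0,0,0,0,0,0]]]'
python3 d.py -20 0 80 0.3
python3 - <<'E'
from h import *
a=read_camera('top')[120:300,150:350];b=read_camera('scene')[60:240,230:430]
cv2.imwrite('pics/p.png',cv2.resize(np.hstack([a,b]),None,fx=2,fy=2))
E
```

```text
time: 2.52
tool_pos: [0.4679, 0.1763, 0.0838]
tcp_rot: [0.126, 2.844, -0.022]
wrist_force: [0.7, 0.0, 0.9]
width: -0.0
grip_force: 0.0
t 2.52 along -56.1 side 1.2 z 83.8 F [0.7 0.  0.9] w -0.0
tool cm [-3.35 -0.12  1.42] turn [-0.002 -0.005 -0.   ]
```

View pics/p.png

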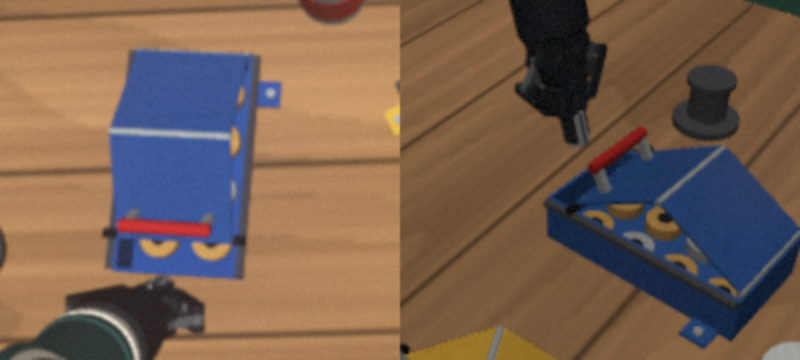

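The shut fingers stand just in front of the middle of the red bar: bar at (163,228) in the left half, fingertips at (580,130) in the right half. Pushing now.

```bash
python3 -m crank '[[[-0.8,-0.02,0.35,0,0,0],[-0.8,-0.02,0.35,0,0,0],[-0.8,-0.02,0.35,0,0,0],[-0.8,-0.02,0.35,0,0,0],[-0.8,-0.02,0.25,0,0,0],[-0.8,0,0.25,0,0,0],[-0.8,0,0.25,0,0,0],[-0.8,0,0.25,0,0,0]]]'
python3 d.py 100 0 78 0.3
python3 -m crank '[[[-0.8,0,0.25,0,0,0],[-0.8,0,0.25,0,0,0],[-0.8,0,0.25,0,0,0],[-0.8,0,0.25,0,0,0],[0,0,0,0,0,0]]]'
python3 d.py 100 0 78 0.3
```

```text
time: 3.28
tool_pos: [0.5363, 0.1695, 0.0802]
tcp_rot: [0.127, 2.842, -0.02]
wrist_force: [-3.2, 1.6, -4.2]
width: -0.002
grip_force: 2.2
t 3.28 along 12.6 side 0.4 z 80.2 F [-3.2  1.6 -4.2] w -0.0
tool cm [-8.29 -0.03  2.76] turn [-0.001 -0.003 -0.001]
time: 3.7
tool_pos: [0.5725, 0.1668, 0.0818]
tcp_rot: [0.126, 2.837, -0.019]
wrist_force: [0.1, -0.6, -0.8]
width: -0.001
grip_force: 0.5
t 3.7 along 48.9 side 0.9 z 81.8 F [ 0.1 -0.6 -0.8] w -0.0
tool cm [-4.77 -0.08  1.88] turn [ 0.     0.002 -0.001]
```

Run:
```python
from h import *
a=read_camera('top')[120:300,150:350];b=read_camera('scene')[60:240,230:430]
cv2.imwrite('pics/p2.png',cv2.resize(np.hstack([a,b]),None,fx=2,fy=2))
```

```text
(no output)
```

View pics/p2.png

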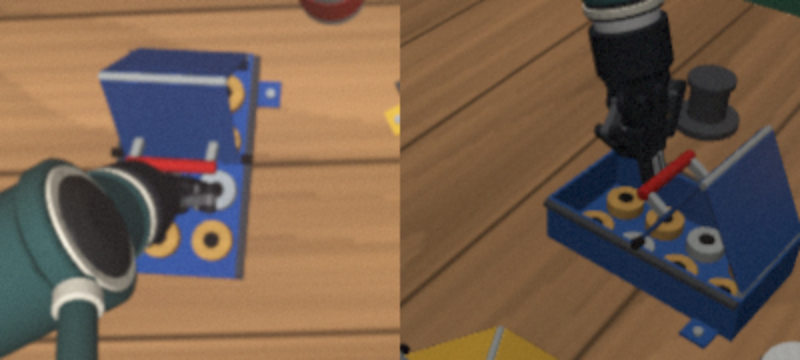

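The cover is folding: bar at (172,165), with the fingers still behind it. I'll continue, slower near the stop.

```bash
python3 -m crank '[[[-0.75,0,0.29,0,0,0],[-0.75,0,0.29,0,0,0],[-0.75,0,0.29,0,0,0],[-0.75,0,0.29,0,0,0],[-0.75,0,0.25,0,0,0],[-0.75,0,0.25,0,0,0],[-0.5,0,0.16,0,0,0],[-0.5,0,0.16,0,0,0]]]'
python3 d.py 135 0 77 0.3
python3 -m crank '[[[-0.4,0,0.13,0,0,0],[-0.4,0,0.13,0,0,0],[-0.3,0,0.1,0,0,0],[-0.3,0,0.1,0,0,0],[0,0,0,0,0,0]]]'
python3 d.py 135 0 77 0.3
```

```text
time: 4.47
tool_pos: [0.6293, 0.1615, 0.0786]
tcp_rot: [0.127, 2.839, -0.019]
wrist_force: [-2.6, 0.3, -2.0]
width: -0.004
grip_force: 1.3
t 4.47 along 105.9 side 0.6 z 78.6 F [-2.6  0.3 -2. ] w -0.0
tool cm [-2.73 -0.06  1.01] turn [-0.     0.    -0.001]
time: 4.88
tool_pos: [0.6439, 0.1604, 0.0787]
tcp_rot: [0.126, 2.838, -0.019]
wrist_force: [-1.2, -0.4, -1.1]
width: -0.001
grip_force: 0.5
t 4.88 along 120.6 side 0.9 z 78.7 F [-1.2 -0.4 -1.1] w -0.0
tool cm [-1.32 -0.08  0.59] turn [ 0.     0.001 -0.001]
```

Keep nudging until the force rises at the stop.

```bash
for i in 1; do python3 -m crank '[[[-0.3,0,0.1,0,0,0],[-0.3,0,0.1,0,0,0],[-0.3,0,0.1,0,0,0],[0,0,0,0,0,0]]]'; done; python3 d.py 140 0 78 0.3
python3 -m crank '[[[-0.25,0,0.08,0,0,0],[-0.25,0,0.08,0,0,0],[0,0,0,0,0,0]]]'; python3 d.py 140 0 78 0.3
python3 - <<'E'
from h import *
a=read_camera('top')[100:280,150:350];b=read_camera('scene')[60:240,270:470]
cv2.imwrite('pics/p3.png',cv2.resize(np.hstack([a,b]),None,fx=2,fy=2))
E
```

```text
time: 5.22
tool_pos: [0.6532, 0.1596, 0.0783]
tcp_rot: [0.126, 2.838, -0.019]
wrist_force: [-1.5, -0.1, -1.0]
width: -0.001
grip_force: 0.7
t 5.22 along 129.9 side 0.8 z 78.3 F [-1.5 -0.1 -1. ] w -0.0
tool cm [-0.95 -0.08  0.33] turn [-0.     0.001 -0.001]
time: 5.47
tool_pos: [0.6583, 0.1591, 0.0782]
tcp_rot: [0.126, 2.838, -0.019]
wrist_force: [-1.6, 0.9, -1.7]
width: -0.002
grip_force: 0.7
t 5.47 along 135.1 side 0.8 z 78.2 F [-1.6  0.9 -1.7] w -0.0
tool cm [-0.46 -0.08  0.17] turn [-0.     0.001 -0.001]
```

View pics/p3.png

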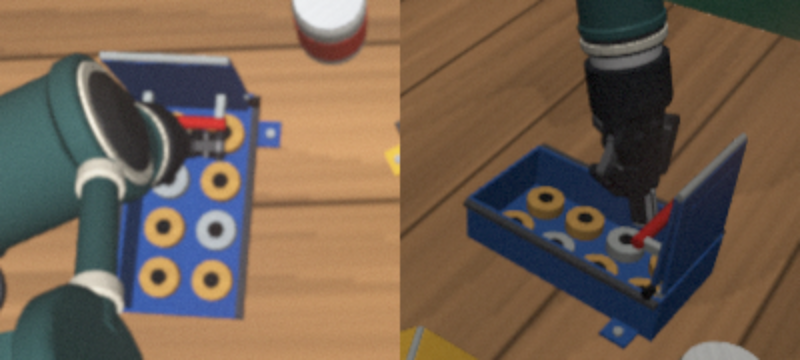

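Nearly folded. The front edge at about (252,100) is still slightly short of the back rim at about (262,78), so I'll keep going.

```bash
python3 -m crank '[[[-0.25,0,0.08,0,0,0],[-0.25,0,0.08,0,0,0],[0,0,0,0,0,0]]]' | grep -E 'force'; python3 d.py 150 0 78 0.3
python3 -m crank '[[[-0.2,0,0.06,0,0,0],[-0.2,0,0.06,0,0,0],[0,0,0,0,0,0]]]'| grep -E 'force'; python3 d.py 150 0 78 0.3
```

```text
wrist_force: [-0.7, 0.7, -2.1]
grip_force: 0.7
t 5.82 along 140.2 side 0.8 z 78.1 F [-0.7  0.7 -2.1] w -0.0
tool cm [-0.93 -0.07  0.3 ] turn [-0.     0.    -0.001]
wrist_force: [-10.1, 0.9, 2.4]
grip_force: 4.5
t 6.07 along 141.4 side 0.5 z 77.0 F [-10.1   0.9   2.4] w 0.0
tool cm [-0.85 -0.05  0.16] turn [-0.001 -0.006 -0.001]
```

```bash
python3 -m crank '[[[-0.2,0,0.06,0,0,0],[0,0,0,0,0,0]]]'| grep -E 'force'; python3 d.py 150 0 78 0.3
python3 -m crank '[[[0.5,0,-0.15,0,0,0],[0.8,0,-0.25,0,0,0],[1,0,-0.3,0,0,0],[2,0,-0.6,0,0,0],[2,0,-0.6,0,0,0],[2,0,-0.6,0,0,0],[2,0,-0.6,0,0,0],[2,0,-0.6,0,0,0]]]' | head -2
python3 -m crank '[[[2,0,-0.6,0,0,0],[2,0,-0.6,0,0,0],[2,0,-0.6,0,0,0],[0,0,0,0,0,0],[0,0,0,0,0,0]]]'
python3 - <<'E'
from h import *
A=read_camera('top');B=read_camera('scene');ms,mt=camera_model('scene'),camera_model('top')
S,T=bars(B),bars(A)
for b in T: print('t',np.round(b[0]),[plane(mt,e,.09).round(3) for e in b[3]])
for b in S: print('s',np.round(b[0]))
cv2.imwrite('pics/p4.png',cv2.resize(np.hstack([A[100:280,150:350],B[60:240,270:470]]),None,fx=2,fy=2))
E
```

```text
wrist_force: [-15.3, 1.6, 4.2]
grip_force: 6.4
t 6.23 along 141.7 side 0.3 z 76.2 F [-15.3   1.6   4.2] w -0.0
tool cm [-0.84 -0.03  0.07] turn [-0.002 -0.009 -0.001]
time: 6.9
tool_pos: [0.5407, 0.1697, 0.0778]
time: 7.32
tool_pos: [0.4784, 0.1753, 0.0771]
tcp_rot: [0.124, 2.837, -0.018]
wrist_force: [1.3, 1.1, 1.4]
width: 0.001
grip_force: 0.0
t [426. 223.] [array([ 0.516, -0.167,  0.09 ]), array([ 0.552, -0.25 ,  0.09 ])]
t [241. 158.] [array([0.684, 0.202, 0.09 ]), array([0.677, 0.114, 0.09 ])]
s [213. 252.]
s [399. 174.]
s [237.  13.]
```

View pics/p4.png

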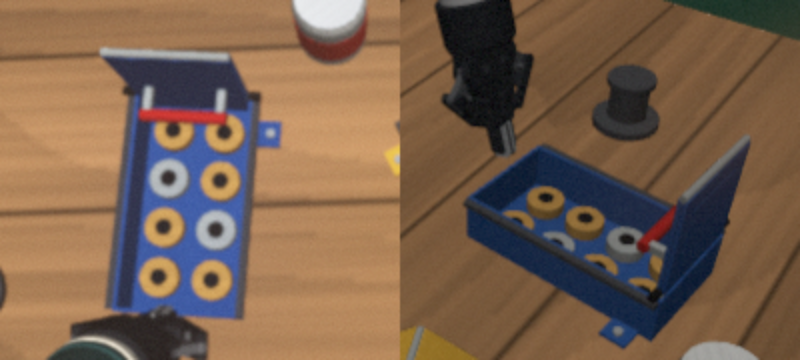

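Run:
```python
from h import *
mt=camera_model('top');u=np.array([.996,-.088,0]);H=np.array([.711,.153,0])
for p in((201,125),(264,129)): q=plane(mt,p,.175);print(q.round(4),((q-H)@u*1e3).round(1))
T=min(bars(read_camera('top')),key=lambda b:b[0][0]);print(((plane(mt,T[0],.09)-H)@u*1e3).round(1))
```

```text
[0.7205 0.2127 0.175 ] 4.2
[0.7074 0.0947 0.175 ] 1.5
-30.7
```

The ridge stands over the hinge line, the bar is about 31 mm short of it, and the yellow bar has not moved.

```bash
python3 -c "
from workcell import *
print(finish_job())"
```

```text
the job is handed in; nothing more can be done
None
```

The blue cover is folded upright against its stop, the arm is clear of it, the yellow cover has not moved, and the job is handed in; the hand-in returned no verdict.

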